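# Free the press-and-twist cap of the yellow colour canister

## Robot

A 6-joint arm with a two-finger parallel gripper is mounted at the origin on the work surface; the furniture and walls round the work are solid. World frame = base frame: x ahead of the robot, y to its left, z up, the work surface at z = 0. Lengths are in mm, angles in degrees, forces in N, time in s.
With the tool pointing down it reaches from about 350 to 850 mm from the base axis. Payload 8.1 kg.
Tool frame: the origin (TCP) lies midway between the tips of the shut fingers; the grasp point (between the pads) lies 19 mm behind it; z points along the fingers, y is the direction in which the jaws open and shut (so a half turn about z gives the same grasp; the last joint's range is limited). The gripper opens to 85 mm and grips with 20 to 120 N. Pads are 22 mm wide; open, the fingers measure 114 mm over their backs; the gripper's body (76 mm by 85 mm) begins 54 mm behind the grasp point. The pads swing forward as they close: fully open they stand 13 mm farther back than shut.
Start: joints at [68.216, 7.471, 85.268, -0, 87.261, -4.893], TCP at [174.307, 574.127, 231.292] pointing down, gripper open.
Joint ranges: [-169.43, 169.43], [-51.17, 129.36], [1.28, 143.12], [-76.62, 256.62], [0, 156.53], [-152.29, 152.29]. Speed limits (degrees/s): [136.94, 136.94, 159.86, 180, 180, 180].

## Interface

Orientations are given as [roll, pitch, yaw] about the fixed x, y, z axes, in that order (R = Rz(yaw) Ry(pitch) Rx(roll)).
In Python, from bench import telemetry, snapshot, camera_params, job gives the robot as it stands. The module is installed in compiled form; this text tells all that it offers.
- The arm moves only by the shell command python3 -m jog 'ROWS' [FORCE]. ROWS is JSON, a list that holds one entry, the list of rows, each a list of 7 numbers: the shift along the tool's x, y, z in units of 50 mm (1.0 is 50 mm), then the turn, a rotation vector about the tool's x, y, z in units of 2 pi rad (1.0 is 2 pi rad), then the opening, from 0 (shut) to 1 (fully open). In form: [[[dx, dy, dz, rx, ry, rz, claw], ...]]. A call has 1 to 12 rows; each row shifts and turns the commanded pose from where the row before left it, along the tool's axes as they then stand; what a row does not reach is not made up. A row lasts 1/8 s, in which the tool goes at most 62.5 mm and 10.7 degrees, less where a joint would pass 70% of its speed; a pose out of reach is approached as far as the arm can. A call with a number of a shift or a turn outside -1 to 1 is refused whole. A call with a gripper value outside its range is refused whole. The fingers move at their own pace and stop on an object; FORCE is the grip in N (left out, the last holds). Time passes only in rows, so rows that do not move let the fingers close. It gives the time, the measured TCP pose, the force and the opening at its end, in the units of the state.
- telemetry.sense(): the state, without advancing time (a new reading comes with each control period).
- snapshot(name): name is "scene" or "top" or "wrist"; returns (picture, depth): 420x560x3 uint8, red, green, blue; 420x560 float32, mm along the optical axis (not along the pixel's ray), 0 where there is no reading.
- camera_params(name): a dict with "K" (3x3 intrinsics, pixels), "extrinsics" (4x4, takes a point from camera to world coordinates). Camera axes: x right, y down, z forward; pixel columns grow to the right and rows downward; lengths in mm; the calibration is good to about 2 mm. A picture is of the moment at which its call begins: read the wrist's pose just before it. camera_params takes no time and is no camera call; for the wrist camera it gives the pose at the moment of the call.
- job.hand_in(): hands the job in, once; it reports no verdict.
The state is a dict: "time": time; "joint_pos": joint angles; "qd": joint speeds; "joint_efforts": joint torques, N m; "tool_pos": TCP position; "tcp_rot": TCP orientation; "ft_force": force on the tool from outside, world axes, zero at the start; "wrist_torque": the same for the moment, N m; "finger_gap": finger opening in mm.
Only numpy, scipy, OpenCV 4.12 (cv2) and the standard library are available. Lean on these libraries where they do the work, as an engineer would, in place of code of your own. Each camera call takes 0.05 s, during which the arm holds its last target. There are 200 camera calls.

## Task

Open the canister with the yellow cap so that it can be refilled: push its sprung safety cap well down first, then, while it is down, twist it anticlockwise (seen from above) out of its catch, and lift it off. Set it down - do not drop it - with its grip bar up in the middle of the round pale cup lid that lies on the table, and leave the canister with the blue cap shut.

Things in the scene. Friction and masses are not known exactly. Their poses are not given: they have to be found in the camera images.
- yellow_cap_grip (a point): Loose yellow cap (60 g): disc 66 mm across, 5 mm thick, with an upright grip bar on top (54 x 18 mm, 34 mm high). Point on the cap's axis, 21 mm above the disc's top, 13 mm below the bar's top, 50 mm above the flat underside. z up; x along the bar, so grip across it along y. 113 mm above the table when shut; 52 when the cap stands on the lid on its 52 mm wide plug.
- yellow_canister: Fixed white pot, yellow band, 100 mm wide foot, collar top 76 mm high; origin under its centre, z up. Its sprung cap (6 N shut, 9 N down) goes down 11 mm to a stop; push first, then turn. Held down 7 to 11 mm it turns anticlockwise from above: free at 52 to 78 deg, aim at 65 (black dot to green), stop at about 84. It then rises 10 mm over shut and lifts straight out, clear of the collar 15 mm over shut.
- blue_cap_grip (a point): The same point of the other cap, alike but blue, shut on the other canister, which is alike but has a blue band. It must stay shut and in place; leave it alone.
- cup_lid: Round, pale, translucent cup lid, 115 mm across, lying flat and fixed on the table. Origin at its centre, on the table; things stand on it 2 mm above the table, inside its slightly raised edge (6 mm).
Things that resemble listed ones, but are neither listed nor needed, are in the scene too. What is shaped like the cup_lid but red is not meant. There is more than one size of the part that bears yellow_cap_grip; the job needs the larger.

How it is judged (in metres and radians):
On the way, in this order (a step that is already met when the one before it is completed fails the run):
1. the yellow cap is pushed down at least 5 mm, still turned to its shut place (within 12 degrees) (height (world z) of yellow_cap_grip below 0.108 m and angle between the x axis of yellow_cap_grip and the x axis of yellow_canister, either way round below 0.21 rad), for 0.05 s.
2. the yellow cap is out of its catch, at least 6 mm above its shut height (height (world z) of yellow_cap_grip above 0.119 m), for 0.1 s.
3. the yellow cap is set down on the cup lid while still held (height (world z) of yellow_cap_grip below 0.06 m and horizontal distance between yellow_cap_grip and cup_lid below 0.028 m and contact force between the fingers and yellow_cap above 0.5 N), for 0.04 s.
At the end, for the whole second after the job is handed in: The yellow cap stands still on the cup lid, grip bar up (within 8 degrees of upright), its axis within 28 mm of the lid's centre, and the blue cap is where it was, within 6 mm (horizontal distance between yellow_cap_grip and cup_lid below 0.028 m and height (world z) of yellow_cap_grip between 0.047 and 0.057 m and angle between yellow_cap_grip's own z axis and vertical below 0.15 rad and linear speed of yellow_cap below 0.02 m/s and distance of blue_cap_grip from where it was at the start of the episode below 0.006 m); the robot touches nothing.
It fails at once if the blue cap is disturbed by more than 8 mm (distance of blue_cap_grip from where it was at the start of the episode above 0.008 m).
It also fails if it takes over 48 s, if anything falls off the work surface, if the arm or the gripper's body presses on something with over 40 N, if the wrist force passes 120 N, or if a joint passes its speed limit or range.

## Working session

There is one attempt and no reset: what is moved stays moved. The work goes in short steps, Python scripts to look and compute and a shell command to move; the robot and the scene stay as the last step left them, time stands still between calls to the robot, and variables do not carry over. Pictures are saved under pics/ and viewed, about 8 in all and at most 12, crops included, and the job is handed in when it is done.

```bash
mkdir -p pics; cat > h.py <<'E'
import numpy as np,cv2
from bench import telemetry,snapshot,camera_params,job
def grab(n,f):
    c=camera_params(n);p,d=snapshot(n)
    cv2.imwrite('pics/'+f+'.png',p[:,:,::-1]);np.savez('pics/'+f,p=p,d=d,K=c['K'],E=c['extrinsics'])
def world(f,u,v,z=None):
    a=np.load('pics/'+f+'.npz');K,E=np.array(a['K']),np.array(a['E'])
    r=np.linalg.inv(K)@[u,v,1]
    if z is None: s=a['d'][int(v),int(u)]
    else: s=(z-E[2,3])/(E[:3,:3]@r)[2]
    return (E[:3,:3]@(r*s)+E[:3,3]).round(1)
def cloud(f):
    a=np.load('pics/'+f+'.npz');K,E=np.array(a['K']),np.array(a['E'])
    v,u=np.mgrid[:420,:560];r=np.stack([u,v,np.ones_like(u)],-1)@np.linalg.inv(K).T
    return a['p'],(r*a['d'][...,None])@E[:3,:3].T+E[:3,3],a['d']>0
E
python3 - <<'E'
from h import *
grab('scene','s0');grab('top','t0')
a=cv2.imread('pics/t0.png');b=cv2.imread('pics/s0.png')
s=telemetry.sense();print(s)
E
```

```text
{'time': 0.1, 'joint_pos': array([ 6.82159240e+01,  7.51213856e+00,  8.53229027e+01, -1.44089724e-03,
        8.72643322e+01, -4.89361457e+00]), 'qd': array([-0.04591175, -0.07672541, -0.19152638,  0.02824037, -0.06736596,
       -0.05435634]), 'joint_efforts': array([ 1.39253742e-03, -5.70953429e+01, -5.01942372e+01, -7.18088859e-05,
        8.39458604e-03,  1.54714053e-05]), 'tool_pos': array([174.1278554 , 573.64172173, 230.33652157]), 'tcp_rot': array([-1.79900866e+02, -7.04324962e-03,  1.63109602e+02]), 'ft_force': array([-0.06338677,  0.47563968, -0.52437004]), 'wrist_torque': array([ 0.0517103 , -0.01018617, -0.00135435]), 'finger_gap': 85.48472892062563}
```

View pics/t0.png

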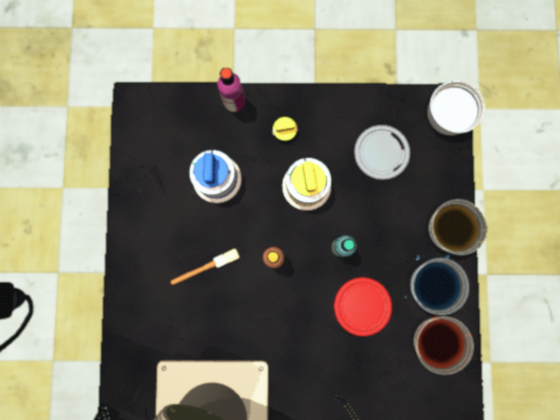

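View pics/s0.png

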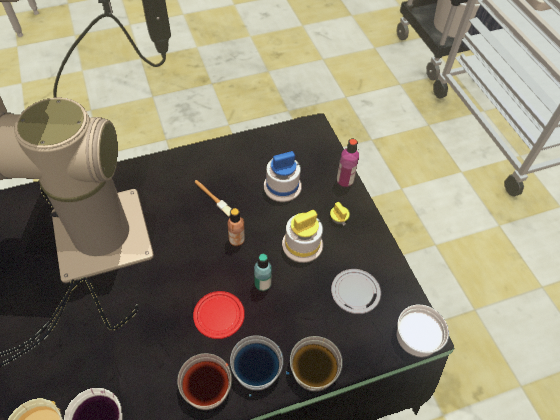

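The top view shows the yellow cap on its canister at about (310,178), the blue one at (211,168), the clear lid at (382,152), the red decoy lid at (363,306) and the small yellow cap at (285,128).

```bash
python3 - <<'E'
from h import *
for n,u,v,z in [('bar',310,178,126),('blue',211,168,126),('foot',306,188,0),('lid',382,152,4),('bottle g',345,243,None),('small',285,128,None),('bottle o',273,257,None)]:
    print(n,world('t0',u,v),world('t0',u,v,z) if z is not None else '')
p,w,ok=cloud('t0')
hsv=cv2.cvtColor(p,cv2.COLOR_RGB2HSV)
yel=(hsv[...,0]>20)&(hsv[...,0]<35)&(hsv[...,1]>120)
for nm,m in [('bar',yel&(w[...,2]>115)&(w[...,2]<135)&ok),('disc',yel&(w[...,2]>80)&(w[...,2]<100)&ok)]:
    m[:150]=0;m[215:]=0;m[:,:270]=0;m[:,340:]=0
    v,u=np.nonzero(m);q=w[m];print(nm,len(q),q.mean(0),u.min(),u.max(),v.min(),v.max())
    print(cv2.minAreaRect(q[:,:2].astype(np.float32)))
# lid circle
g=cv2.cvtColor(p,cv2.COLOR_RGB2GRAY);m=(g>60).astype(np.uint8);m[:,:340]=0;m[:,425:]=0;m[:115]=0;m[190:]=0
v,u=np.nonzero(m);c,r=cv2.minEnclosingCircle(np.stack([u,v],1).astype(np.float32));print(c,r,world('t0',*c,4),world('t0',c[0]+r,c[1],4))
E
```

```text
bar [ 455.2 -187.8  125.9] [ 455.2 -187.7  126. ]
blue [473.5  -6.7 123.4] [472.9  -7.1 126. ]
foot [ 437.1 -180.6  123.3] [ 457.2 -186.4    0. ]
lid [ 533.2 -345.2    5. ] [ 533.4 -345.4    4. ]
bottle g [ 337.2 -250.6  123.8] 
small [ 571.8 -142.1   46.1] 
bottle o [ 311.7 -121.1  120.5] 
bar 289 [ 458.95503871 -185.56994705  125.03930761] 302 315 162 190
((459.6121826171875, -186.31178283691406), (52.715553283691406, 19.42282485961914), 10.38351058959961)
disc 527 [ 458.51242912 -186.28558216   91.98240057] 292 325 163 194
((459.074462890625, -187.6952362060547), (59.17291259765625, 61.73235321044922), 12.060338020324707)
(381.6683044433594, 151.9554443359375) 28.789430618286133 [ 533.5 -344.7    4. ] [ 533.8 -405.     4. ]
```

```bash
python3 -m jog '[[[-0.72,-0.65,0,0,0,0,1],[-0.72,-0.65,0,0,0,0,1],[-0.72,-0.65,0,0,0,0,1],[-0.72,-0.65,0,0,0,0,1],[-0.72,-0.65,0,0,0,0,1],[-0.72,-0.65,0,0,0,0,1],[-0.72,-0.65,0,0,0,0,1],[-0.72,-0.65,0,0,0,0,1],[-0.72,-0.65,0,0,0,0,1]]]'
python3 -m jog '[[[-0.42,-0.88,0,0,0,0,1],[-0.42,-0.88,0,0,0,0,1],[-0.42,-0.88,0,0,0,0,1],[-0.42,-0.88,0,0,0,0,1],[-0.42,-0.88,0,0,0,0,1],[-0.42,-0.88,0,0,0,0,1],[-0.42,-0.88,0,0,0,0,1],[-0.42,-0.88,0,0,0,0,1]]]'
```

```text
time: 1.23
tool_pos: [399.7, 198.6, 231.0]
tcp_rot: [-180.0, -0.0, 163.1]
ft_force: [1.1, 0.4, 0.4]
finger_gap: 85.2
time: 2.22
tool_pos: [457.6, -187.1, 231.0]
tcp_rot: [180.0, -0.0, 163.1]
ft_force: [0.4, -0.1, 0.5]
finger_gap: 85.5
```

Now turn by −152.7° (yaw 163.1 to 10.4), then look.

```bash
python3 -m jog '[[[0,0,0,0,0,0.029,1],[0,0,0,0,0,0.029,1],[0,0,0,0,0,0.029,1],[0,0,0,0,0,0.029,1],[0,0,0,0,0,0.029,1],[0,0,0,0,0,0.029,1],[0,0,0,0,0,0.029,1],[0,0,0,0,0,0.029,1],[0,0,0,0,0,0.029,1],[0,0,0,0,0,0.029,1],[0,0,0,0,0,0.029,1],[0,0,0,0,0,0.029,1]]]'
python3 -m jog '[[[0,0,0,0,0,0.029,1],[0,0,0,0,0,0.029,1],[0,0,0,0,0,0.018,1],[0,0,0,0,0,0,1]]]'
python3 - <<'E'
from h import *
grab('wrist','w1')
print(camera_params('wrist')['extrinsics'])
p,w,ok=cloud('w1')
hsv=cv2.cvtColor(p,cv2.COLOR_RGB2HSV)
yel=(hsv[...,0]>20)&(hsv[...,0]<35)&(hsv[...,1]>120)&(abs(w[...,0]-459)<50)&(abs(w[...,1]+187)<50)&ok
for a,b in[(118,135),(82,100)]:
    m=yel&(w[...,2]>a)&(w[...,2]<b);q=w[m];print(len(q),q.mean(0),cv2.minAreaRect(q[:,:2].astype(np.float32))) if len(q) else print('none')
E
```

```text
time: 3.72
tool_pos: [457.5, -185.4, 230.8]
tcp_rot: [-180.0, 0.0, 37.5]
ft_force: [-0.2, -0.0, -0.1]
finger_gap: 85.4
time: 4.22
tool_pos: [457.6, -185.4, 230.9]
tcp_rot: [-180.0, 0.0, 10.5]
ft_force: [0.7, 0.0, -0.3]
finger_gap: 85.4
[[ 1.83940295e-01 -9.44435331e-01 -2.72411220e-01  5.26339629e+02]
 [-9.82936396e-01 -1.77134715e-01 -4.95916704e-02 -1.72332179e+02]
 [-1.41735830e-03  2.76884809e-01 -9.60902073e-01  3.73989556e+02]
 [ 0.00000000e+00  0.00000000e+00  0.00000000e+00  1.00000000e+00]]
1836 [ 463.52330471 -185.43756578  125.72601842] ((461.9890441894531, -185.9495086669922), (53.53474426269531, 19.290939331054688), 10.038985252380371)
3263 [ 464.52384345 -185.21190774   92.46083602] ((462.8089599609375, -185.48953247070312), (62.9582405090332, 64.76445007324219), 11.427943229675293)
```

View pics/w1.png

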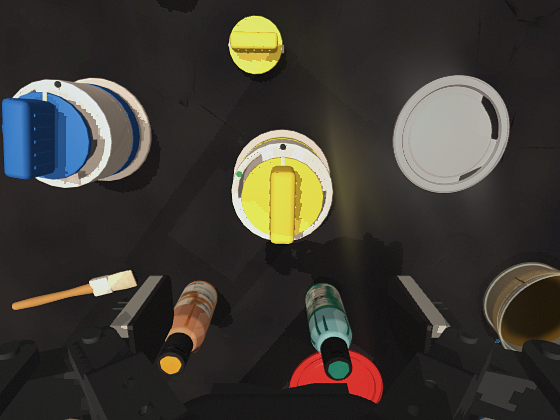

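Cap axis at about (461.5,−186), bar at 10.2°; both views agree to about 2 mm, and the heights are right (125.7 for 126, 92.5 for 92). The black dot is at (283,147) and the green one at (239,174). Descend to TCP z = 97 and grip.

```bash
python3 -m jog '[[[0.066,0.02,0.5,0,0,0,1],[0,0,0.9,0,0,0,1],[0,0,0.8,0,0,0,1],[0,0,0.3,0,0,0,1],[0,0,0.18,0,0,0,1],[0,0,0,0,0,0,1]]]' 60
python3 -m jog '[[[0,0,0,0,0,0,0],[0,0,0,0,0,0,0],[0,0,0,0,0,0,0],[0,0,0,0,0,0,0],[0,0,0,0,0,0,0],[0,0,0,0,0,0,0],[0,0,0,0,0,0,0],[0,0,0,0,0,0,0]]]' 60
```

```text
time: 5.03
tool_pos: [461.7, -186.2, 98.0]
tcp_rot: [180.0, -0.0, 10.5]
ft_force: [-0.2, -0.1, -0.3]
finger_gap: 85.5
time: 6.02
tool_pos: [461.5, -186.1, 97.8]
tcp_rot: [180.0, -0.0, 10.5]
ft_force: [-0.9, 0.5, 4.3]
finger_gap: 17.0
```

```bash
python3 -m jog '[[[0,0,0.06,0,0,0,0],[0,0,0.06,0,0,0,0],[0,0,0.07,0,0,0,0],[0,0,0,0,0,0,0],[0,0,0,0,0,0,0]]]'
```

```text
time: 6.65
tool_pos: [461.6, -186.1, 88.5]
tcp_rot: [180.0, -0.0, 10.5]
ft_force: [-1.6, 0.4, 8.3]
finger_gap: 16.7
```

Down 9.3 mm with 8.3 N, as expected for the spring. Twist +65° from above (tool −z).

```bash
python3 -m jog '[[[0,0,0,0,0,-0.02,0],[0,0,0,0,0,-0.02,0],[0,0,0,0,0,-0.02,0],[0,0,0,0,0,-0.02,0],[0,0,0,0,0,-0.02,0],[0,0,0,0,0,-0.02,0],[0,0,0,0,0,-0.02,0],[0,0,0,0,0,-0.02,0],[0,0,0,0,0,-0.02,0],[0,0,0,0,0,0,0],[0,0,0,0,0,0,0]]]'
```

```text
time: 8.02
tool_pos: [462.2, -186.3, 88.9]
tcp_rot: [179.9, 0.0, 75.3]
ft_force: [-0.4, 0.4, 7.5]
finger_gap: 17.0
```

```bash
python3 - <<'E'
from h import *
grab('wrist','w2')
s=telemetry.sense();print(s['ft_force'],s['wrist_torque'],s['tcp_rot'])
E
```

```text
[-0.03889767  0.52553257  6.51952243] [-0.00014798  0.08077205  0.02544176] [1.79869820e+02 2.55602375e-02 7.52743179e+01]
```

View pics/w2.png

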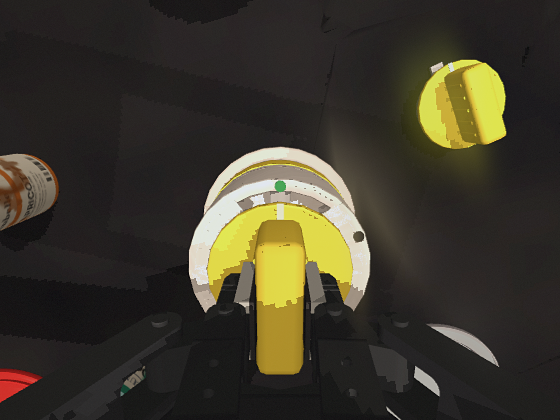

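The cap's white mark (280,212) lines up with the green dot (280,187). Lift gently.

```bash
python3 -m jog '[[[0,0,-0.1,0,0,0,0],[0,0,-0.1,0,0,0,0],[0,0,-0.1,0,0,0,0],[0,0,-0.1,0,0,0,0],[0,0,-0.1,0,0,0,0],[0,0,-0.1,0,0,0,0],[0,0,0,0,0,0,0]]]'
python3 -m jog '[[[0,0,-0.2,0,0,0,0],[0,0,-0.4,0,0,0,0],[0,0,-0.5,0,0,0,0],[0,0,0,0,0,0,0]]]'
python3 - <<'E'
from h import *
s=telemetry.sense();print(s['ft_force'],s['tool_pos'],s['tcp_rot'],s['finger_gap'])
y=np.radians(s['tcp_rot'][2]);d=np.array([533.5,-345])-s['tool_pos'][:2]
print(d,(d@[np.cos(y),np.sin(y)])/50,(d@[np.sin(y),-np.cos(y)])/50)
grab('scene','s2');a=cv2.imread('pics/s2.png')
cv2.imwrite('pics/s2c.png',cv2.resize(a[150:330,230:430],None,fx=3,fy=3))
E
```

```text
time: 8.95
tool_pos: [461.2, -185.9, 117.9]
tcp_rot: [-180.0, -0.0, 75.3]
ft_force: [0.4, 0.1, -0.7]
finger_gap: 17.1
time: 9.45
tool_pos: [462.7, -186.7, 175.5]
tcp_rot: [179.7, 0.1, 75.3]
ft_force: [0.2, -0.0, -0.8]
finger_gap: 16.9
[ 0.16691091 -0.03900958 -0.78912597] [ 462.70437873 -186.652068    175.47392562] [1.79746411e+02 5.95076120e-02 7.52715460e+01] 16.85696690180354
[  70.79562127 -158.347932  ] -2.7029183570908883 2.1745499256282073
```

View pics/s2c.png

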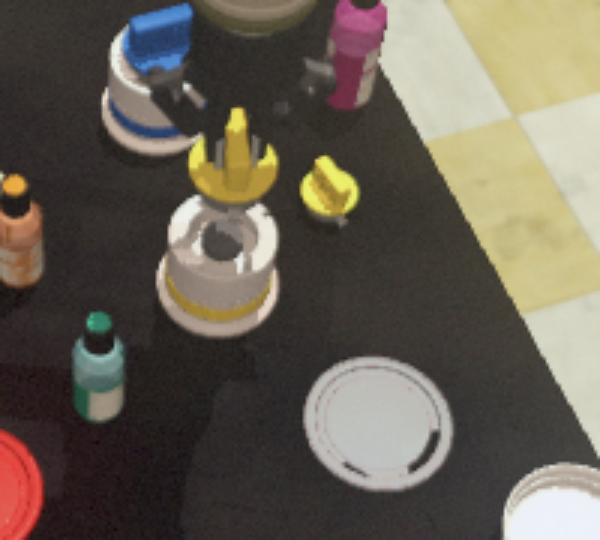

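The cap is held upright, clear of the collar. Move over the lid and go down.

```bash
python3 -m jog '[[[-0.45,0.362,0,0,0,0,0],[-0.45,0.362,0,0,0,0,0],[-0.45,0.362,0,0,0,0,0],[-0.45,0.362,0,0,0,0,0],[-0.45,0.362,0,0,0,0,0],[-0.45,0.362,0,0,0,0,0],[0,0,0,0,0,0,0],[0,0,0.6,0,0,0,0],[0,0,0.8,0,0,0,0],[0,0,0.7,0,0,0,0],[0,0,0.2,0,0,0,0],[0,0,0,0,0,0,0]]]'
python3 - <<'E'
from h import *
s=telemetry.sense();print(s['ft_force'],s['tool_pos'],s['tcp_rot'],s['finger_gap'])
grab('top','t3');a=cv2.imread('pics/t3.png')
grab('scene','s3');b=cv2.imread('pics/s3.png')
cv2.imwrite('pics/c3.png',np.hstack([cv2.resize(a[90:230,320:450],(390,420)),cv2.resize(b[220:360,290:420],(390,420))]))
E
```

```text
time: 11.0
tool_pos: [531.4, -343.3, 57.3]
tcp_rot: [-179.9, -0.0, 75.3]
ft_force: [-0.3, 0.6, -0.1]
finger_gap: 17.3
[-0.31727725  0.61758354 -0.05324949] [ 531.44663762 -343.28578138   57.27574905] [-1.79910030e+02 -4.13472019e-02  7.52851084e+01] 17.30047655991493
```

View pics/c3.png

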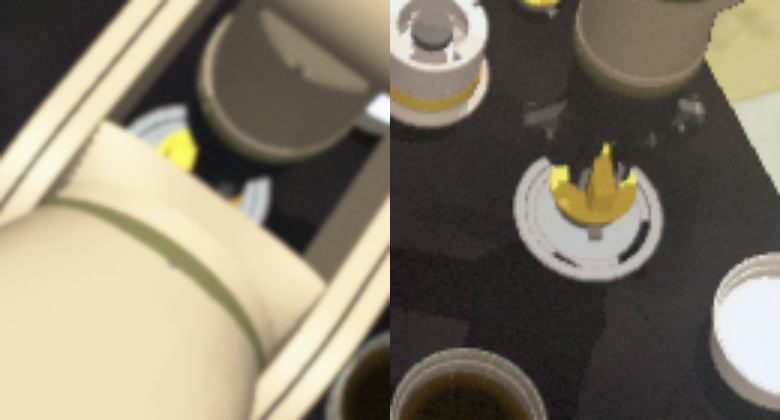

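The cap hangs about centred, 20 mm over the clear lid. Lower slowly to contact.

```bash
python3 -m jog '[[[0,0,0.2,0,0,0,0],[0,0,0.08,0,0,0,0],[0,0,0.04,0,0,0,0],[0,0,0.04,0,0,0,0],[0,0,0.03,0,0,0,0],[0,0,0.02,0,0,0,0],[0,0,0,0,0,0,0],[0,0,0,0,0,0,0]]]'
```

```text
time: 12.1
tool_pos: [532.0, -344.1, 37.4]
tcp_rot: [180.0, 0.0, 75.3]
ft_force: [0.2, 0.3, -1.0]
finger_gap: 16.9
```

```bash
python3 -m jog '[[[0,0,0.02,0,0,0,0],[0,0,0.01,0,0,0,0],[0,0,0,0,0,0,0],[0,0,0,0,0,0,0]]]'
```

```text
time: 12.6
tool_pos: [532.3, -344.3, 37.1]
tcp_rot: [180.0, 0.0, 75.3]
ft_force: [-2.6, 1.3, 8.4]
finger_gap: 16.9
```

Contact at 8.4 N, where it was expected (z 37). Release and rise.

```bash
python3 -m jog '[[[0,0,0,0,0,0,0.3],[0,0,0,0,0,0,0.6],[0,0,0,0,0,0,1],[0,0,0,0,0,0,1],[0,0,0,0,0,0,1],[0,0,0,0,0,0,1]]]'
python3 -m jog '[[[0,0,-0.2,0,0,0,1],[0,0,-0.5,0,0,0,1],[0,0,-0.8,0,0,0,1],[0,0,-0.9,0,0,0,1],[0,0,-0.9,0,0,0,1],[0,0,0,0,0,0,1],[0,0,0,0,0,0,1]]]'
python3 - <<'E'
from h import *
grab('wrist','w4');grab('scene','s4')
p,w,ok=cloud('w4')
hsv=cv2.cvtColor(p,cv2.COLOR_RGB2HSV)
yel=(hsv[...,0]>20)&(hsv[...,0]<35)&(hsv[...,1]>120)&(abs(w[...,0]-533)<70)&(abs(w[...,1]+345)<70)&ok
for a,b in[(58,75),(24,40)]:
    q=w[yel&(w[...,2]>a)&(w[...,2]<b)];print(len(q),q.mean(0),cv2.minAreaRect(q[:,:2].astype(np.float32)),q[:,2].std())
b=cv2.imread('pics/s4.png')[140:340,240:440]
cv2.imwrite('pics/c4.png',np.hstack([cv2.imread('pics/w4.png')[:,:400],cv2.resize(b,(400,420))]))
E
```

```text
time: 13.35
tool_pos: [531.9, -344.1, 35.8]
tcp_rot: [-180.0, -0.0, 75.3]
ft_force: [-0.5, -0.8, 0.5]
finger_gap: 84.9
time: 14.22
tool_pos: [531.9, -344.1, 201.1]
tcp_rot: [180.0, 0.0, 75.3]
ft_force: [-0.0, 0.4, -0.6]
finger_gap: 85.3
1469 [ 532.38531211 -341.4157291    64.89052198] ((532.2003784179688, -342.6755676269531), (53.027793884277344, 19.457685470581055), 74.81065368652344) 1.4115241270394583
2672 [ 532.4149758  -340.24360906   31.6215738 ] ((531.9279174804688, -341.9585266113281), (62.72248077392578, 64.72840881347656), 75.8030776977539) 0.9013035756145067
```

View pics/c4.png

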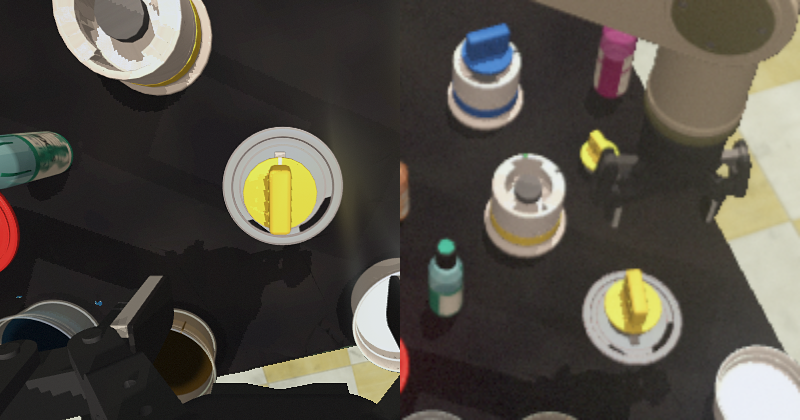

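The cap stands upright on the clear lid (bar top 64.9, disc 31.6; expected 65 and 31), about 2–3 mm off its centre. The blue cap is untouched and the gripper is clear.

```bash
python3 -c "
from bench import job;print(job.hand_in())"
```

```text
the job is handed in; nothing more can be done
None
```

I opened the yellow canister, stood its cap on the clear cup lid and handed the job in at about 14 s of the 48 s allowed. No verdict was reported.

- **Push and twist:** I gripped the cap's bar at 60 N and pushed it down 9.3 mm, where the spring pushed back with 8.3 N as expected. I then turned it about 65° anticlockwise, and its white mark lined up with the green dot.
- **Lift and set down:** The cap came straight out. It touched the lid while still held, with 8.4 N of contact at the expected height, and only then did I open the fingers.
- **Last checks:** The bar top measured 64.9 mm and the disc 31.6 mm, against 65 and 31 expected. The cap stood upright, about 3 mm from the lid's centre. The gripper was about 170 mm above the lid and touched nothing. The blue cap looked shut and unmoved in the picture; I did not measure its position again.

The only disagreement was about 2 mm between the top and wrist cameras on where the cap was, which is within the calibration. No check failed.

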